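# Press the pivot bushing into a desk lamp's foot

## Task

Take the larger of the two bronze flanged bushings and press it, sleeve first, into the bore of the lamp foot's hub until you feel its shoulder bottom firmly on the hub, flush all round, then let go of it. The bore grips the sleeve, so it has to be pushed all the way; press steadily and stop as soon as it bottoms, never ram it. Leave the other things on the desk where they are.

Things in the scene. Friction and masses are not known exactly. Their poses are not given: they have to be found in the camera images.
- bushing: the larger bronze flanged bushing, loose, standing on its foot on the desk: sleeve 30 mm in diameter and 26 mm long, its lowest 9 mm tapering to 24 mm at the foot; on top of it a round shoulder (collar) 42 mm in diameter and 12 mm thick; 38 mm tall in all, 10 mm hole down the middle, about 0.2 to 0.3 kg. Origin: centre of the foot's underside; z up along the axis to the shoulder
- shoulder (a point): point on the larger bushing's axis at the height of its shoulder's underside, 26 mm above the foot; z along the axis, up
- lamp_foot: the desk lamp's foot, fixed to the desk: grey steel plate 220 x 150 x 12 mm with a plain metal hub block 72 x 72 x 40 mm in its middle (hub top 52 mm above the desk), bore straight down through the centre of the hub's top. Origin: centre of the plate's underside; z up, x along the plate's long side
- bore_mouth (a point): centre of the bore at the hub's top, z up. Bore 31.5 mm wide, 31 deep, 2 mm chamfer. Four sprung ribs, 1 to 21 mm down, leave 28.4 mm: the bushing drops in about 10 mm, then takes a push of 14 to 25 N to break in, 7 to 16 N to slide on; it stays where pushing stops (dropped, it jumps deeper). Home, the bushing top is 12 mm above the hub and resistance rises abruptly
- small_bushing: the smaller bronze flanged bushing, not wanted here: sleeve 22 mm in diameter, 18 mm long, shoulder 32 mm in diameter, 28 mm tall in all. Origin: centre of the foot's underside
- washer: loose flat steel ring, 52 mm outside, 24 mm inside, 8 mm thick, lying on the desk; origin: centre of its underside
- screwdriver: screwdriver lying on the desk beyond the work; origin at its underside
- mug: white mug, 80 mm in diameter, 90 mm tall; origin: centre of its underside
- phone: black cordless handset lying on the desk, 150 x 48 x 22 mm; origin: centre of its underside
- wood_block: plain wooden block, 60 x 90 x 45 mm; origin: centre of its underside
Not all that is in view belongs to the job. Leave any pink or turquoise look-alike of the bushing alone.

How it is judged:
By the outcome, as a careful person would: the job done as asked, in the order asked, and still so for the second after the job is handed in, with the robot touching nothing.
It also fails if it takes over 61 s, if anything falls off the work surface, if the arm or the gripper's body presses on something with over 40 N, if the wrist force passes 120 N, or if a joint passes its speed limit or range.

## Robot

A 7-joint arm with a two-finger parallel gripper is mounted at the origin on the work surface. World frame = base frame: x ahead of the robot, y to its left, z up, the work surface at z = 0. Lengths are in m, angles in rad, forces in N, time in s.
With the tool pointing down it reaches from about 0.4 to 0.85 m from the base axis. Payload 10.4 kg.
Tool frame: the origin (TCP) lies on the front face of the gripper's body, between the roots of the fingers; the fingertips stand 73 mm ahead of it and the grasp point (between the pads) lies 54 mm ahead of it; z points along the fingers, y is the line along which they close (so a half turn about z gives the same grasp; the last joint's range is limited). The gripper opens to 85 mm and grips with 20 to 120 N. Pads are 22 mm wide; open, the fingers measure 114 mm over their backs; the gripper's body (76 mm by 85 mm) begins 54 mm behind the grasp point. The pads swing forward as they close: fully open they stand 13 mm farther back than shut.
Start: joints at [1.24, 0.332, -0.065, 1.46, 0.022, 1.35, -0.088], TCP at [0.189, -0.596, 0.304] pointing down, gripper open.
Joint ranges: [-2.6, 2.6], [-0.5, 2.12], [-1.47, 1.34], [0.16, 2.42], [-1.27, 4.41], [0.06, 2.06], [-2.6, 2.6]. Speed limits (rad/s): [2.22, 2.22, 2.79, 2.79, 3.14, 3.14, 3.14].

## Interface

Orientations are given as a unit quaternion [x, y, z, w].
In Python, from workcell import manip gives the robot as it stands.
- The arm moves only by the shell command python3 -m jog 'ROWS' [FORCE]. ROWS is JSON, a list of rows, each an object with "grip": the gripper command: -1 is fully open, 1 is shut, values between are in proportion; "slide": the shift along the tool's x, y, z in cm, a list of three; "yaw": the turn about the tool's z in rad. A call has 1 to 8 rows; each row shifts and turns the commanded pose from where the row before left it, along the tool's axes as they then stand; what a row does not reach is not made up. A row lasts 1/10 s, in which the tool goes at most 50 mm and 8.59 degrees, less where a joint would pass 70% of its speed; a pose out of reach is approached as far as the arm can. A call with a gripper value outside its range is refused whole. The fingers move at their own pace and stop on an object; FORCE is the grip in N (left out, the last holds). Time passes only in rows, so rows that do not move let the fingers close. It gives the time, the measured TCP pose, the force, the opening and the grip force at its end, in the units of the state.
- manip.get_obs(): the state, without advancing time (a new reading comes with each control period).
- manip.camera(name): name is "scene" or "side" or "wrist"; returns the picture (420x560x3 uint8, blue, green, red); there is no depth.
- manip.calibration(name): a dict with "vfov" (degrees; the focal length in pixels is half the picture's height over the tangent of half this angle, whatever the lens; pixels are square), "cx", "cy" (the principal point, pixels), "k1" (the pictures are not rectified: a ray, as slopes to the right and down, at radius r is drawn at 1 + k1 r^2 times it, then the intrinsics apply), "camera_from_world" (4x4, takes a point from world to camera coordinates). Camera axes: x right, y down, z forward; pixel columns grow to the right and rows downward; lengths in m; the calibration is good to about 2 mm. A picture is of the moment at which its call begins: read the wrist's pose just before it. calibration takes no time and is no camera call; for the wrist camera it gives the pose at the moment of the call.
- manip.hand_in(): hands the job in; it is judged then, once.
Trained networks look in the newest picture that a camera, given by its name, has taken for a name from the list of things; names that differ only in an ending like _2 or _b are one class to them, and where a whole thing is asked for, a point or a joint stands for the part that bears it (a point fixed in the world has none). Each returns a list of dicts, best first, with "conf" (0 to 1); they miss things now and then, are a little off and sometimes report something else, mostly with a low value. They report only what shows in the picture. A call takes as long as a camera call. They do not tell look-alikes from the thing itself.
- manip.masks_of(thing, camera): "region" (420x560 bool, what is visible of it) and "centre" ([column, row] in pixels, amid what is visible of it).
The state is a dict: "clock": time; "joint_pos": joint angles; "joint_velocities": joint speeds; "tau": joint torques, N m; "position": TCP position; "ee_rot": TCP orientation; "ft_force": force on the tool from outside, world axes, zero at the start; "torque": the same for the moment, N m; "grip_width": opening from 0.0 (shut) to 1.0 (fully open); "grasp_force": force on a finger pad.
Only numpy, scipy, OpenCV 4.12 (cv2) and the standard library are available. Lean on these libraries where they do the work, as an engineer would, in place of code of your own. Each camera call takes 0.05 s, during which the arm holds its last target. There are 200 camera calls.

## Working session

There is one attempt and no reset: what is moved stays moved. The work goes in short steps, Python scripts to look and compute and a shell command to move; the robot and the scene stay as the last step left them, time stands still between calls to the robot, and variables do not carry over. Pictures are saved under pics/ and viewed, at most 10 in all, crops included, and the job is handed in when it is done.

```bash
mkdir -p pics; cat > h.py <<'E'
import numpy as np, cv2
from workcell import manip
def ray(c,px):
    f=210/np.tan(np.radians(c["vfov"])/2); d=(np.array(px,float)-[c["cx"],c["cy"]])/f
    u=d.copy()
    for _ in range(30): u=d/(1+c["k1"]*(u@u))
    T=np.array(c["camera_from_world"]); R=T[:3,:3]; o=-R.T@T[:3,3]
    return o,R.T@np.array([u[0],u[1],1])
def onz(c,px,z):
    o,d=ray(c,px); return o+d*(z-o[2])/d[2]
def proj(c,P):
    f=210/np.tan(np.radians(c["vfov"])/2); T=np.array(c["camera_from_world"])
    q=T[:3,:3]@np.array(P)+T[:3,3]; s=q[:2]/q[2]; s=s*(1+c["k1"]*(s@s)); return s*f+[c["cx"],c["cy"]]
def tri(rays):
    A=np.zeros((3,3));b=np.zeros(3)
    for o,d in rays:
        d=d/np.linalg.norm(d);M=np.eye(3)-np.outer(d,d);A+=M;b+=M@o
    return np.linalg.solve(A,b)
E
python3 - <<'E'
from h import *
o=manip.get_obs(); print({k:np.round(v,3) for k,v in o.items()})
ims=[]
for cam in ["scene","side"]:
    im=manip.camera(cam); c=manip.calibration(cam); cv2.imwrite(f"pics/{cam}0.png",im)
    for t,z in [("bushing",.02),("small_bushing",.014),("lamp_foot",.03),("washer",.004),("mug",.045)]:
        for m in manip.masks_of(t,cam)[:4]:
            print(cam,t,round(m["conf"],2),np.round(m["centre"]),m["region"].sum(),np.round(onz(c,m["centre"],z),3))
E
```

```text
{'clock': np.float64(0.0), 'joint_pos': array([ 1.24 ,  0.333, -0.065,  1.461,  0.022,  1.35 , -0.088]), 'joint_velocities': array([ 0.   ,  0.   ,  0.001,  0.002, -0.001,  0.001, -0.001]), 'tau': array([-1.0000e-03, -6.2544e+01,  4.9000e-02, -3.9160e+01,  1.6000e-02,
        1.0000e-02, -0.0000e+00]), 'position': array([ 0.189, -0.595,  0.303]), 'ee_rot': array([ 0.988,  0.153, -0.   , -0.001]), 'ft_force': array([-0.479,  0.478, -0.714]), 'torque': array([ 0.041, -0.01 ,  0.006]), 'grasp_force': np.float64(0.0), 'grip_width': np.float64(0.998)}
scene bushing 0.66 [254. 180.] 83 [ 0.463 -0.216  0.02 ]
scene small_bushing 0.63 [239. 165.] 49 [ 0.432 -0.366  0.014]
scene small_bushing 0.55 [395. 302.] 911 [0.522 0.507 0.014]
scene lamp_foot 0.82 [295. 228.] 2082 [0.541 0.123 0.03 ]
scene washer 0.42 [205. 188.] 78 [ 0.629 -0.303  0.004]
scene mug 0.71 [241. 260.] 1093 [0.765 0.158 0.045]
side bushing 0.89 [203. 287.] 367 [ 0.389 -0.186  0.02 ]
side bushing 0.87 [243. 286.] 376 [ 0.474 -0.193  0.02 ]
side bushing 0.57 [277. 269.] 337 [ 0.555 -0.142  0.02 ]
side small_bushing 0.56 [237. 343.] 269 [ 0.448 -0.351  0.014]
side lamp_foot 0.86 [248. 220.] 2948 [0.509 0.062 0.03 ]
side washer 0.69 [319. 310.] 360 [ 0.624 -0.266  0.004]
side mug 0.62 [337. 191.] 1134 [0.768 0.164 0.045]
```

View pics/scene0.png

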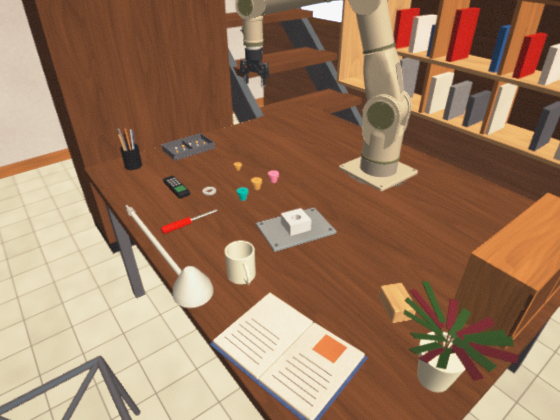

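View pics/side0.png

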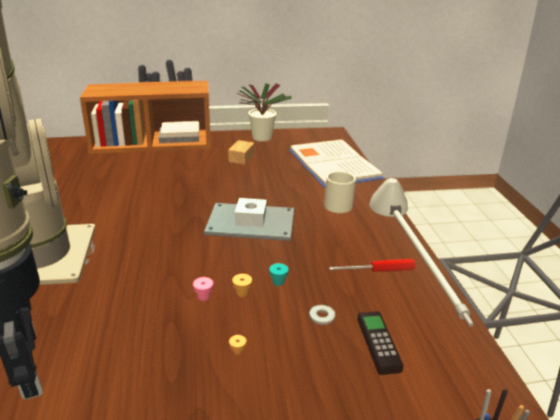

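The side view shows the bronze large bushing at (243,286), between pink (203,287) and turquoise (279,272). The small bronze one is at (237,343) and the hub at (250,212). I'll move above the bushing, with the fingers closing along world y.

```bash
python3 -m jog '[{"grip":-1,"slide":[3.4,-2.6,0],"yaw":0},{"grip":-1,"slide":[3.4,-2.6,0],"yaw":0},{"grip":-1,"slide":[3.4,-2.6,0],"yaw":0},{"grip":-1,"slide":[3.4,-2.6,0],"yaw":0},{"grip":-1,"slide":[3.4,-2.6,0],"yaw":0},{"grip":-1,"slide":[3.4,-2.6,0],"yaw":0},{"grip":-1,"slide":[3.4,-2.6,0],"yaw":0},{"grip":-1,"slide":[3.4,-2.6,0],"yaw":0}]'
python3 -m jog '[{"grip":-1,"slide":[3.4,-2.6,0],"yaw":0},{"grip":-1,"slide":[3.4,-2.6,0],"yaw":0},{"grip":-1,"slide":[2.6,-2,0],"yaw":0},{"grip":-1,"slide":[0,0,0],"yaw":0.11},{"grip":-1,"slide":[0,0,0],"yaw":0.1},{"grip":-1,"slide":[0,0,0],"yaw":0.1},{"grip":-1,"slide":[0,0,0],"yaw":0},{"grip":-1,"slide":[0,0,0],"yaw":0}]'
python3 - <<'E'
from h import *
c=manip.calibration("wrist"); im=manip.camera("wrist"); cv2.imwrite("pics/w1.png",im)
print(np.round(manip.get_obs()["joint_pos"],2))
for t,z in [("bushing",.038),("small_bushing",.028),("lamp_foot",.05)]:
    for m in manip.masks_of(t,"wrist")[:4]:
        print(t,round(m["conf"],2),np.round(m["centre"]),m["region"].sum(),np.round(onz(c,m["centre"],z),4))
E
```

```text
clock: 1.4
position: [0.3863, -0.3135, 0.3042]
ee_rot: [0.988, 0.153, 0.0, 0.0]
ft_force: [0.6, -0.9, 0.5]
grip_width: 0.998
grasp_force: 0.0
clock: 2.2
position: [0.4533, -0.2179, 0.304]
ee_rot: [1.0, 0.0, 0.0, 0.0]
ft_force: [0.4, -0.8, 0.4]
grip_width: 1.002
grasp_force: 0.0
[ 0.75  0.09 -0.41  1.76  0.04  1.3  -1.24]
bushing 0.82 [255. 174.] 1047 [ 0.4723 -0.1929  0.038 ]
bushing 0.81 [257. 239.] 921 [ 0.3937 -0.1941  0.038 ]
bushing 0.68 [224.  98.] 1270 [ 0.5551 -0.1608  0.038 ]
small_bushing 0.8 [393. 194.] 620 [ 0.4475 -0.3589  0.028 ]
small_bushing 0.28 [256. 176.] 1057 [ 0.4691 -0.1931  0.028 ]
lamp_foot 0.63 [ 45. 126.] 15618 [0.5269 0.0325 0.05  ]
```

View pics/w1.png

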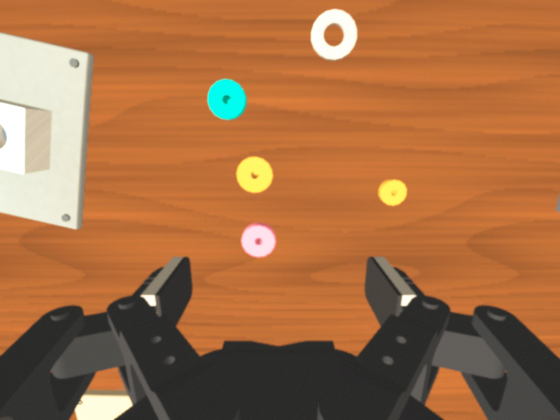

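The wrist view shows the bronze bushing at (255,174), with turquoise above it at (226,99), pink below it at (258,241) and the hub at the left edge. I'll centre over the bushing and go down partway.

```bash
python3 -m jog '[{"grip":-1,"slide":[1,-1.2,2.5],"yaw":0},{"grip":-1,"slide":[0.9,-1.3,3],"yaw":0},{"grip":-1,"slide":[0,0,3],"yaw":0},{"grip":-1,"slide":[0,0,2.5],"yaw":0},{"grip":-1,"slide":[0,0,0],"yaw":0},{"grip":-1,"slide":[0,0,0],"yaw":0}]'
python3 - <<'E'
from h import *
c=manip.calibration("wrist"); im=manip.camera("wrist"); cv2.imwrite("pics/w2.png",im)
for t,z in [("bushing",.038)]:
    for m in manip.masks_of(t,"wrist")[:4]:
        print(t,round(m["conf"],2),np.round(m["centre"]),m["region"].sum(),np.round(onz(c,m["centre"],z),4))
print(proj(c,[.4723,-.1929,.038]))
E
```

```text
clock: 3.0
position: [0.4725, -0.1931, 0.1945]
ee_rot: [1.0, -0.001, -0.0, -0.0]
ft_force: [-0.5, 0.5, 0.3]
grip_width: 1.001
grasp_force: 0.0
bushing 0.7 [274. 217.] 2071 [ 0.4727 -0.191   0.038 ]
bushing 0.66 [278. 300.] 1851 [ 0.3969 -0.1941  0.038 ]
bushing 0.63 [235. 107.] 2525 [ 0.5563 -0.1628  0.038 ]
[276.52800768 217.25718493]
```

View pics/w2.png

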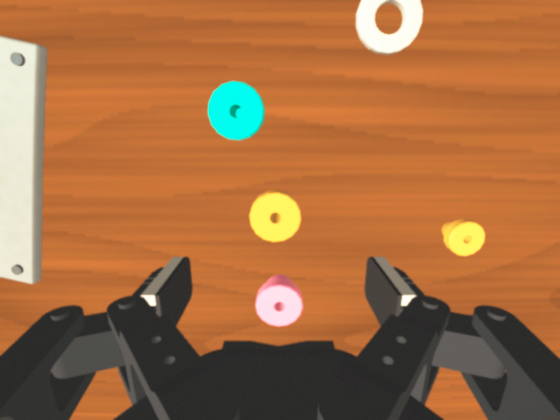

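The bushing is at (274,217), where predicted. I'll descend and grip it.

```bash
python3 -m jog '[{"grip":-1,"slide":[0,-0.2,3],"yaw":0},{"grip":-1,"slide":[0,0,3],"yaw":0},{"grip":-1,"slide":[0,0,2.6],"yaw":0},{"grip":-1,"slide":[0,0,1.6],"yaw":0},{"grip":-1,"slide":[0,0,1],"yaw":0},{"grip":-1,"slide":[0,0,0],"yaw":0}]'
python3 -m jog '[{"grip":1,"slide":[0,0,0],"yaw":0},{"grip":1,"slide":[0,0,0],"yaw":0},{"grip":1,"slide":[0,0,0],"yaw":0},{"grip":1,"slide":[0,0,0],"yaw":0},{"grip":1,"slide":[0,0,0],"yaw":0},{"grip":1,"slide":[0,0,0],"yaw":0},{"grip":1,"slide":[0,0,0],"yaw":0},{"grip":1,"slide":[0,0,0],"yaw":0}]' 60
```

```text
clock: 3.7
position: [0.4725, -0.1911, 0.0819]
ee_rot: [1.0, -0.001, -0.0, -0.0]
ft_force: [0.4, -0.4, -0.3]
grip_width: 1.002
grasp_force: 0.0
clock: 4.5
position: [0.473, -0.1913, 0.0831]
ee_rot: [1.0, -0.001, 0.001, 0.001]
ft_force: [-2.1, -0.1, 6.1]
grip_width: 0.468
grasp_force: 59.5
```

```bash
python3 -m jog '[{"grip":1,"slide":[0,0,-2],"yaw":0},{"grip":1,"slide":[0,0,-3],"yaw":0},{"grip":1,"slide":[0,0,-3],"yaw":0},{"grip":1,"slide":[0,-2.5,-3],"yaw":0},{"grip":1,"slide":[0,-3.5,-1],"yaw":0},{"grip":1,"slide":[0,-4,0],"yaw":0},{"grip":1,"slide":[0,-4,0],"yaw":0},{"grip":1,"slide":[0,-3,0],"yaw":0}]'
python3 -m jog '[{"grip":1,"slide":[0,-1,0],"yaw":0},{"grip":1,"slide":[0,0,0],"yaw":0},{"grip":1,"slide":[0,0,0],"yaw":0}]'
python3 - <<'E'
from h import *
c=manip.calibration("wrist"); im=manip.camera("wrist"); cv2.imwrite("pics/w3.png",im)
for t,z in [("bore_mouth",.052),("lamp_foot",.052),("bushing",.14)]:
    for m in manip.masks_of(t,"wrist")[:4]:
        print(t,round(m["conf"],2),np.round(m["centre"]),m["region"].sum(),np.round(onz(c,m["centre"],z),4))
E
```

```text
clock: 5.3
position: [0.4724, -0.0185, 0.2024]
ee_rot: [1.0, -0.0, 0.0, 0.0]
ft_force: [0.3, 0.2, -2.4]
grip_width: 0.472
grasp_force: 60.9
clock: 5.6
position: [0.4728, -0.0122, 0.2019]
ee_rot: [1.0, -0.002, -0.0, 0.0]
ft_force: [0.7, -0.2, -1.2]
grip_width: 0.47
grasp_force: 61.0
bore_mouth 0.6 [158. 134.] 41446 [0.5377 0.0736 0.052 ]
lamp_foot 0.93 [159. 131.] 41593 [0.5397 0.0731 0.052 ]
bushing 0.88 [466. 292.] 2031 [ 0.4602 -0.1093  0.14  ]
bushing 0.62 [277. 285.] 6836 [ 0.465  -0.0128  0.14  ]
bushing 0.61 [464. 109.] 2724 [ 0.5487 -0.0937  0.14  ]
bushing 0.57 [163. 137.] 41453 [0.5373 0.037  0.14  ]
```

View pics/w3.png

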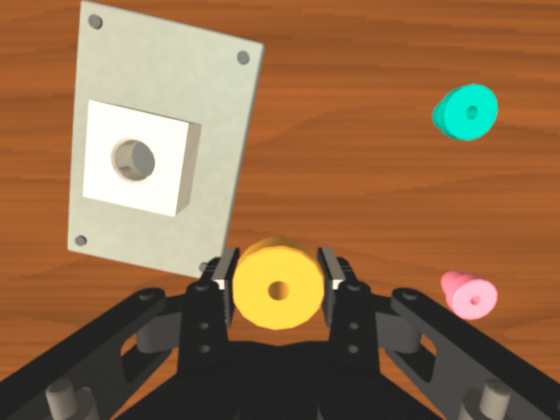

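The bushing is held with its hole at (278,290), and the bore shows at (133,160). I'll compute the offset to the bore from those.

```bash
python3 - <<'E'
from h import *
c=manip.calibration("wrist"); im=cv2.imread("pics/w3.png"); g=cv2.cvtColor(im,cv2.COLOR_BGR2GRAY)
r=g[100:220,70:205]
# hub top bright face, hole within
_,b=cv2.threshold(r,200,255,0)
cs,h=cv2.findContours(b,cv2.RETR_CCOMP,cv2.CHAIN_APPROX_NONE)
for k,x in enumerate(cs):
    if len(x)>40:
        e=cv2.fitEllipse(x); p=np.array(e[0])+[70,100]; print("hole" if h[0][k][3]>=0 else "outer",p,e[1],onz(c,p,.052))
        if h[0][k][3]<0:
            q=cv2.minAreaRect(x); print(np.array(q[0])+[70,100],q[1:],onz(c,np.array(q[0])+[70,100],.052))
hsv=cv2.cvtColor(im,cv2.COLOR_BGR2HSV); m=((hsv[...,0]>18)&(hsv[...,0]<32)&(hsv[...,1]>120)&(hsv[...,2]>215)).astype(np.uint8)
m[:, :225]=0;m[:,335:]=0
cs,h=cv2.findContours(m,cv2.RETR_EXTERNAL,cv2.CHAIN_APPROX_NONE)
x=max(cs,key=cv2.contourArea); e=cv2.fitEllipse(x);print("top",e)
for z in (.15,.157,.165): print(z,onz(c,e[0],z),onz(c,[278.5,290.5],z), np.linalg.norm(onz(c,[e[0][0]-e[1][1]/2,e[0][1]],z)-onz(c,[e[0][0]+e[1][1]/2,e[0][1]],z)))
E
```

```text
outer [138.34893036 160.16130447] (139.7063751220703, 156.65110778808594) [0.51925113 0.0906917  0.052     ]
[137.  159.5] ((119.0, 134.0), 90.0) [0.51974765 0.09164817 0.052     ]
hole [133.62298584 160.00953674] (40.188663482666016, 44.361717224121094) [0.51939286 0.09424664 0.052     ]
hole [269.81118774  96.67108917] (114.99253845214844, 185.1836395263672) [ 0.56300465 -0.00783083  0.052     ]
top ((277.1756591796875, 287.663330078125), (81.10535430908203, 90.42826080322266), 96.61131286621094)
0.15 [ 0.46944763 -0.01276156  0.15      ] [ 0.46796688 -0.01337108  0.15      ] 0.041923855841086266
0.157 [ 0.47348181 -0.01278552  0.157     ] [ 0.4720867  -0.01335979  0.157     ] 0.03949900744850534
0.165 [ 0.47809229 -0.0128129   0.165     ] [ 0.47679506 -0.01334687  0.165     ] 0.03672775214269859
```

```bash
python3 -m jog '[{"grip":1,"slide":[1.5,-3,0],"yaw":0},{"grip":1,"slide":[1.6,-3.5,0],"yaw":0},{"grip":1,"slide":[1.6,-3.2,0],"yaw":0},{"grip":1,"slide":[0,-1,0],"yaw":0},{"grip":1,"slide":[0,0,0],"yaw":0},{"grip":1,"slide":[0,0,0],"yaw":0}]'
python3 - <<'E'
from h import *
c=manip.calibration("wrist"); im=manip.camera("wrist"); cv2.imwrite("pics/w4.png",im)
print(proj(c,[.5194,.0942,.052]))
E
```

```text
clock: 6.4
position: [0.5199, 0.0945, 0.2016]
ee_rot: [1.0, -0.002, -0.0, 0.0]
ft_force: [-0.1, -0.2, -2.0]
grip_width: 0.468
grasp_force: 61.1
[276.86481137 219.92012484]
```

View pics/w4.png

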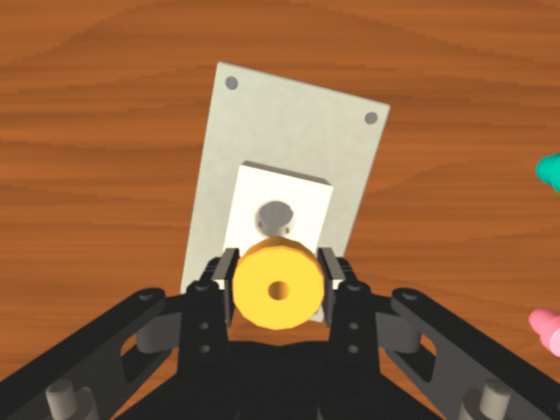

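The bore's centre shows at about (275,220) against a predicted (277,220), so alignment is within about 1 mm. I'll shift 1 mm and descend carefully.

```bash
python3 -m jog '[{"grip":1,"slide":[0,-0.1,2],"yaw":0},{"grip":1,"slide":[0,0,2],"yaw":0},{"grip":1,"slide":[0,0,1.5],"yaw":0},{"grip":1,"slide":[0,0,0.7],"yaw":0},{"grip":1,"slide":[0,0,0],"yaw":0}]'
python3 -m jog '[{"grip":1,"slide":[0,0,0.2],"yaw":0},{"grip":1,"slide":[0,0,0.2],"yaw":0},{"grip":1,"slide":[0,0,0.2],"yaw":0},{"grip":1,"slide":[0,0,0],"yaw":0}]'
python3 -m jog '[{"grip":1,"slide":[0,0,0.2],"yaw":0},{"grip":1,"slide":[0,0,0.2],"yaw":0},{"grip":1,"slide":[0,0,0],"yaw":0}]'
```

```text
clock: 6.95
position: [0.5196, 0.0962, 0.1392]
ee_rot: [1.0, -0.002, -0.001, 0.0]
ft_force: [0.2, -0.3, -2.0]
grip_width: 0.465
grasp_force: 61.1
clock: 7.35
position: [0.5201, 0.0969, 0.1339]
ee_rot: [1.0, -0.001, 0.0, 0.0]
ft_force: [1.1, -0.6, -3.0]
grip_width: 0.464
grasp_force: 61.1
clock: 7.65
position: [0.5199, 0.0969, 0.1296]
ee_rot: [1.0, -0.001, -0.0, 0.0]
ft_force: [0.0, 0.1, -2.7]
grip_width: 0.471
grasp_force: 61.1
```

```bash
python3 -m jog '[{"grip":1,"slide":[0,0,0.2],"yaw":0},{"grip":1,"slide":[0,0,0.2],"yaw":0},{"grip":1,"slide":[0,0,0],"yaw":0}]'
python3 - <<'E'
from h import *
im=manip.camera("wrist"); im2=manip.camera("side")
c=manip.calibration("side"); u,v=np.int32(proj(c,[.52,.095,.07])); 
a=cv2.resize(im2[v-50:v+40,u-60:u+60],(400,300),interpolation=cv2.INTER_CUBIC); b=cv2.resize(im,(400,300))
cv2.imwrite("pics/w5.png",np.hstack([a,b]))
E
```

```text
clock: 7.95
position: [0.52, 0.0967, 0.1256]
ee_rot: [1.0, -0.001, -0.0, 0.0]
ft_force: [0.4, -0.1, -1.9]
grip_width: 0.469
grasp_force: 61.2
```

View pics/w5.png

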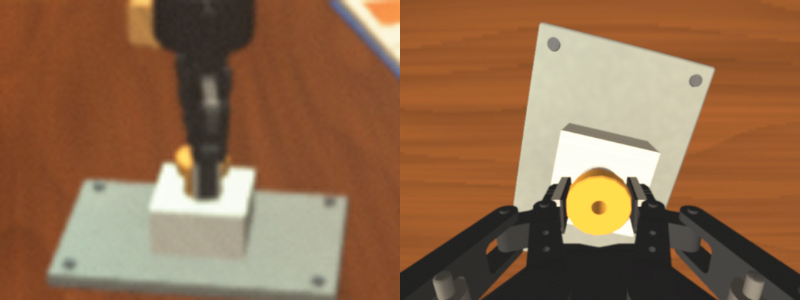

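The bushing is entering the bore centred, and the force is still only its own weight. I'll continue in small steps.

```bash
for i in 1 2; do python3 -m jog '[{"grip":1,"slide":[0,0,0.1],"yaw":0},{"grip":1,"slide":[0,0,0],"yaw":0}]' | egrep 'pos|ft'; done
```

```text
position: [0.5201, 0.0968, 0.1249]
ft_force: [0.6, -0.7, -2.0]
position: [0.5202, 0.0966, 0.1239]
ft_force: [0.6, -3.2, -1.0]
```

```bash
python3 -m jog '[{"grip":1,"slide":[0,0.1,0],"yaw":0},{"grip":1,"slide":[0,0,0.1],"yaw":0},{"grip":1,"slide":[0,0,0],"yaw":0}]' | egrep 'pos|ft'
python3 -m jog '[{"grip":1,"slide":[0,0,0.1],"yaw":0},{"grip":1,"slide":[0,0,0],"yaw":0}]' | egrep 'pos|ft|grip'
```

```text
position: [0.5201, 0.0961, 0.1233]
ft_force: [-2.1, -1.8, 5.8]
position: [0.5202, 0.0961, 0.1233]
ft_force: [-6.9, -3.5, 17.0]
grip_width: 0.465
```

The ribs are engaging: 17 N with a small sideways force. I'll relieve it, let go, rise, shut the fingers and look.

```bash
python3 -m jog '[{"grip":1,"slide":[-0.1,0.05,-0.1],"yaw":0},{"grip":1,"slide":[0,0,0],"yaw":0}]' | egrep 'pos|ft'
python3 -m jog '[{"grip":-1,"slide":[0,0,0],"yaw":0},{"grip":-1,"slide":[0,0,0],"yaw":0},{"grip":-1,"slide":[0,0,0],"yaw":0},{"grip":-1,"slide":[0,0,0],"yaw":0},{"grip":-1,"slide":[0,0,0],"yaw":0},{"grip":-1,"slide":[0,0,-2],"yaw":0},{"grip":-1,"slide":[0,0,-3],"yaw":0},{"grip":-1,"slide":[0,0,-2],"yaw":0}]'
python3 -m jog '[{"grip":1,"slide":[0,0,0],"yaw":0},{"grip":1,"slide":[0,0,0],"yaw":0},{"grip":1,"slide":[0,0,0],"yaw":0},{"grip":1,"slide":[0,0,0],"yaw":0},{"grip":1,"slide":[0,0,0],"yaw":0},{"grip":1,"slide":[0,0,0],"yaw":0},{"grip":1,"slide":[0,0,0],"yaw":0},{"grip":1,"slide":[0,0,0],"yaw":0}]' 40
python3 - <<'E'
from h import *
c=manip.calibration("wrist"); im=manip.camera("wrist"); cv2.imwrite("pics/w6.png",im)
for m in manip.masks_of("bushing","wrist")[:3]: print(m["conf"],m["centre"],m["region"].sum(),[np.round(onz(c,m["centre"],z),4) for z in (.075,.08)])
E
```

```text
position: [0.5196, 0.0958, 0.1233]
ft_force: [2.1, 0.4, 3.0]
clock: 9.95
position: [0.5193, 0.0957, 0.1945]
ee_rot: [1.0, -0.001, 0.0, -0.0]
ft_force: [0.4, 0.3, 0.6]
grip_width: 0.999
grasp_force: 0.0
clock: 10.75
position: [0.519, 0.0954, 0.1928]
ee_rot: [1.0, -0.001, -0.0, 0.0]
ft_force: [0.4, -0.1, 0.4]
grip_width: -0.003
grasp_force: 0.0
0.89 [277.6, 226.0] 2640 [array([0.5241, 0.0947, 0.075 ]), array([0.5257, 0.0947, 0.08  ])]
0.76 [552.0, 329.0] 657 [array([ 0.4395, -0.1177,  0.075 ]), array([ 0.4434, -0.112 ,  0.08  ])]
0.75 [554.6, 168.9] 323 [array([ 0.5629, -0.0871,  0.075 ]), array([ 0.5635, -0.0823,  0.08  ])]
```

View pics/w6.png

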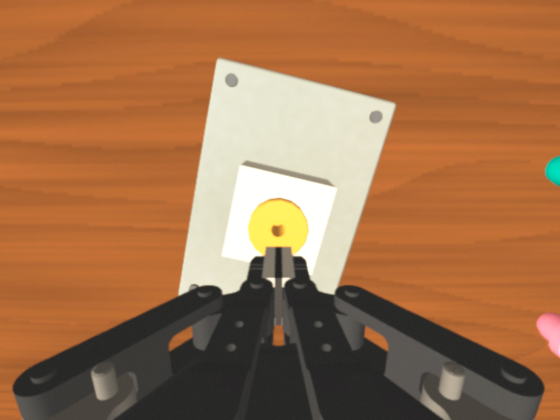

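The bushing stands upright and centred in the bore, with its hole at (278,230). I'll press on it with the shut fingertips.

```bash
python3 -m jog '[{"grip":1,"slide":[0.15,0,1.5],"yaw":0},{"grip":1,"slide":[0,0,1.5],"yaw":0},{"grip":1,"slide":[0,0,0.5],"yaw":0},{"grip":1,"slide":[0,0,0],"yaw":0}]' | egrep 'pos|ft'
for i in 1 2 3; do python3 -m jog '[{"grip":1,"slide":[0,0,0.1],"yaw":0},{"grip":1,"slide":[0,0,0.1],"yaw":0},{"grip":1,"slide":[0,0,0],"yaw":0}]' | egrep 'pos|ft'; done
```

```text
position: [0.5197, 0.0953, 0.1564]
ft_force: [0.3, 0.4, 0.4]
position: [0.5207, 0.0955, 0.1561]
ft_force: [0.5, -0.1, -0.3]
position: [0.5205, 0.0954, 0.1538]
ft_force: [0.2, -0.3, 0.2]
position: [0.5205, 0.0954, 0.1517]
ft_force: [-0.6, -0.0, 0.2]
```

```bash
for i in 1 2 3 4; do python3 -m jog '[{"grip":1,"slide":[0,0,0.1],"yaw":0},{"grip":1,"slide":[0,0,0],"yaw":0}]' | egrep 'pos|ft'; done
```

```text
position: [0.5205, 0.0954, 0.1508]
ft_force: [0.0, 0.3, 0.3]
position: [0.5206, 0.0955, 0.15]
ft_force: [-0.1, 0.7, 1.4]
position: [0.5208, 0.0956, 0.1494]
ft_force: [-1.4, -0.8, 4.2]
position: [0.521, 0.0956, 0.1486]
ft_force: [-2.2, -0.2, 6.2]
```

```bash
for i in 1 2 3 4 5; do python3 -m jog '[{"grip":1,"slide":[0,0,0.1],"yaw":0},{"grip":1,"slide":[0,0,0],"yaw":0}]' | egrep 'pos|ft'; done
```

```text
position: [0.5207, 0.0958, 0.1475]
ft_force: [-2.5, -0.3, 6.2]
position: [0.5205, 0.0958, 0.1465]
ft_force: [-3.7, 0.3, 8.3]
position: [0.5203, 0.0959, 0.1455]
ft_force: [-4.8, -0.1, 8.7]
position: [0.5201, 0.0959, 0.1445]
ft_force: [-6.0, 0.8, 10.3]
position: [0.52, 0.0959, 0.1435]
ft_force: [-7.5, 0.9, 11.9]
```

```bash
python3 - <<'E'
from h import *
im=manip.camera("wrist"); im2=manip.camera("side")
c=manip.calibration("side"); u,v=np.int32(proj(c,[.52,.095,.07])); 
a=cv2.resize(im2[v-35:v+25,u-40:u+40],(400,300),interpolation=cv2.INTER_CUBIC); b=cv2.resize(im[130:310,160:400],(400,300),interpolation=cv2.INTER_CUBIC)
cv2.imwrite("pics/w7.png",np.hstack([a,b]))
E
```

```text
(no output)
```

View pics/w7.png

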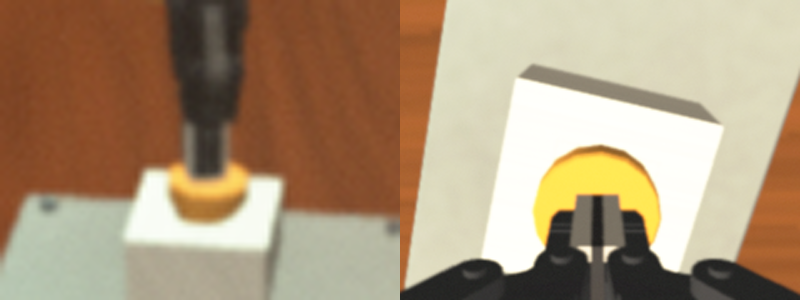

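The bushing is going in level and the fingertips are centred on it. I'll ease off the sideways load and keep pressing.

```bash
python3 -m jog '[{"grip":1,"slide":[-0.1,0,0],"yaw":0},{"grip":1,"slide":[0,0,0.1],"yaw":0},{"grip":1,"slide":[0,0,0],"yaw":0}]' | egrep 'pos|ft'
for i in 1 2 3; do python3 -m jog '[{"grip":1,"slide":[0,0,0.1],"yaw":0},{"grip":1,"slide":[0,0,0],"yaw":0}]' | egrep 'pos|ft'; done
```

```text
position: [0.5193, 0.0958, 0.1425]
ft_force: [-3.9, 0.4, 9.6]
position: [0.5192, 0.0958, 0.1415]
ft_force: [-5.5, 0.5, 9.4]
position: [0.5192, 0.0959, 0.1405]
ft_force: [-4.8, -0.2, 9.6]
position: [0.5191, 0.0958, 0.1394]
ft_force: [-6.2, -0.4, 10.7]
```

```bash
for i in 1 2 3; do python3 -m jog '[{"grip":1,"slide":[0,0,0.1],"yaw":0},{"grip":1,"slide":[0,0,0],"yaw":0}]' | egrep 'pos|ft'; done
```

```text
position: [0.5191, 0.0959, 0.1385]
ft_force: [-6.4, 0.8, 10.7]
position: [0.519, 0.0959, 0.1375]
ft_force: [-6.6, 0.5, 11.6]
position: [0.519, 0.0959, 0.1367]
ft_force: [-8.5, -0.3, 15.0]
```

```bash
for i in 1 2; do python3 -m jog '[{"grip":1,"slide":[0,0,0.1],"yaw":0},{"grip":1,"slide":[0,0,0],"yaw":0}]' | egrep 'pos|ft'; done
```

```text
position: [0.519, 0.096, 0.1366]
ft_force: [-14.0, -2.4, 27.6]
position: [0.519, 0.096, 0.1365]
ft_force: [-18.8, -3.1, 38.8]
```

It has bottomed: force jumped to 39 N with no more travel, at the expected height (top 12 mm above the hub). I'll back off and check.

```bash
python3 -m jog '[{"grip":1,"slide":[0,0,-0.4],"yaw":0},{"grip":1,"slide":[0,0,-1.5],"yaw":0},{"grip":1,"slide":[0,0,-3],"yaw":0},{"grip":1,"slide":[-2,0,-4],"yaw":0},{"grip":1,"slide":[-3,0,0],"yaw":0},{"grip":1,"slide":[-3,0,0],"yaw":0},{"grip":1,"slide":[0,0,0],"yaw":0},{"grip":1,"slide":[0,0,0],"yaw":0}]'
python3 - <<'E'
from h import *
im=manip.camera("wrist"); cw=manip.calibration("wrist"); im2=manip.camera("side")
c=manip.calibration("side"); u,v=np.int32(proj(c,[.52,.095,.06])); uw,vw=np.int32(proj(cw,[.52,.095,.06])); print(uw,vw)
a=cv2.resize(im2[v-30:v+30,u-40:u+40],(400,300),interpolation=cv2.INTER_CUBIC); y0=max(vw-75,0);b=cv2.resize(im[y0:y0+150,uw-100:uw+100],(400,300),interpolation=cv2.INTER_CUBIC)
cv2.imwrite("pics/w8.png",np.hstack([a,b]))
E
```

```text
clock: 16.75
position: [0.4397, 0.0955, 0.2238]
ee_rot: [1.0, -0.001, 0.001, 0.0]
ft_force: [1.2, 0.3, 0.2]
grip_width: 0.001
grasp_force: 0.0
277 113
```

View pics/w8.png

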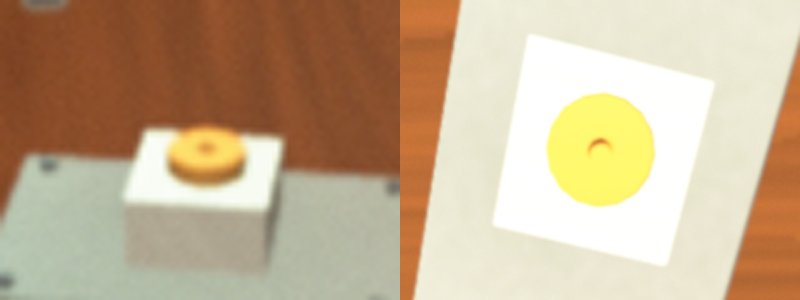

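The shoulder looks seated and level on the hub in both views. I'll do a quick numeric check of flatness and position.

```bash
python3 - <<'E'
from h import *
from scipy.optimize import least_squares
c=manip.calibration("wrist"); im=manip.camera("wrist"); hsv=cv2.cvtColor(im,cv2.COLOR_BGR2HSV)
m=((hsv[...,0]>18)&(hsv[...,0]<35)&(hsv[...,1]>90)&(hsv[...,2]>200)).astype(np.uint8); m[:,:230]=0;m[:,325:]=0;m[185:]=0
x=max(cv2.findContours(m,0,1)[0],key=cv2.contourArea)
e=cv2.fitEllipse(x); print("img",e, "ctr",onz(c,e[0],.064))
p=onz(c,e[0],.064)
for tx in (-.07,0,.07):
    t=np.linspace(0,2*np.pi,60); q=np.array([proj(c,p+.021*np.array([np.cos(a),np.sin(a),tx*np.cos(a)])) for a in t]).astype(np.float32)
    print(tx,cv2.fitEllipse(q))
P=[onz(c,k[0].astype(float),.064) for k in x]; P=np.array(P); print(np.ptp(P,axis=0))
E
```

```text
img ((277.25115966796875, 113.1079330444336), (52.633583068847656, 55.23903274536133), 0.6307485699653625) ctr [0.52015868 0.09499028 0.064     ]
-0.07 ((277.2486877441406, 112.6360092163086), (56.40655517578125, 58.81349563598633), 179.60719299316406)
0 ((277.2482604980469, 112.44133758544922), (56.41400146484375, 59.073089599609375), 179.5784912109375)
0.07 ((277.2477722167969, 112.24488830566406), (56.423851013183594, 59.33784866333008), 179.55470275878906)
[0.03984694 0.03957584 0.        ]
```

```bash
python3 -c "
from workcell import manip
print(manip.hand_in())"
```

```text
the job is handed in; nothing more can be done
None
```

I pressed the larger bronze bushing into the hub until it bottomed at about 39 N, let go of it, and handed the job in at about 17 s. It looks level in both views, though the image check would not show a slight tilt.

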